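Load a bottle into the capping dial and index one click

TASK

Take the dropper bottle with the yellow cap and label from the steel tray and lower it gently into the empty nest at the yellow load mark on the front of the capping machine: the bar in the nest may stand at an angle, so feel for it by turning the bottle under light pressure (a few newtons, never more than 30) until the slot in its base drops over the bar and it stands fully home. Then turn the dial clockwise (seen from above) by its finger posts exactly one click and leave it clicked in, with the bottle let go and still home; leave the other bottles standing in their places and the things on the bench alone.

Things in the scene. Friction and masses are not known exactly. Their poses are not given: they have to be found in the camera images.
- bottle_mid (a point): bottle to load, the only one in the tray with yellow cap and labels: white, round, 42 mm diameter up to 72 mm, shoulder to 80, nozzle cap (25 mm wide, tapering) to 105 mm, 75 g. Point: on its axis, 55 mm above its foot. A slot 8 mm wide and 8 deep runs across its base along this point's x axis (either way round is the same); the two labels are centred over the slot's ends.
- nest (a point): centre of the loading nest's floor, where the bottle's foot rests when home; z up, x along the dial's radius. Across the floor stands a brass bar, 34 mm long, 5 wide, 6.5 high, on a stiff slip clutch (0.12 N m), left by the last capping up to 0.6 rad either way from this x axis (not measured). The slot drops over it within about 0.08 rad; else the bottle stands 6.5 mm high.
- nest_rim (a point): centre of the loading nest's rim, 28 mm above its floor, moving with the dial. The nest is a blue cup, 58 mm outside at the rim, bore 46 mm, flaring to 51 mm over the top 6 mm; at the start the empty one at the yellow load mark on the machine's front edge, above the buttons. Its floor with the bar is cushioned: it gives up to 3.8 mm (2.4 N to start, 3 N per mm), then it is hard.
- dial (a joint): turning of the dial, rad: 0 at the start, grows clockwise seen from above. Six nests, six clicks 1.047 rad (60 degrees) apart. A sprung roller pawl holds it at each click: about 7 N at a post to leave it, then it runs almost free (1 N), resists again (8 N) from 0.11 rad before the next click and snaps in by itself once within about 0.05 rad of it.
- axis (a point): the dial's axis, at the height of the dial plate's top (68 mm above the bench). The dial plate is 264 mm in diameter, the nests' centres stand 85 mm from the axis and the finger posts 115 mm from it.
- post (a point): upright steel finger post, one of six between the nests, 12 mm diameter (15 mm black collar over its top 16 mm), 52 mm high on the dial plate, 115 mm from the axis; this one is 30 degrees anticlockwise of the loading nest, at the dial's front. Point: on its axis, 15 mm below its top; it moves with the dial.
- machine: the white bench-top bottle capping machine, 290 by 290 mm base, its front (-x side, with buttons and a yellow load mark) towards the robot; the origin is at the centre of its foot, below the dial's axis. Its capping head hangs from a column over the nest 120 degrees clockwise of the front, its chuck 208 mm above the bench. The dial is part of it.
- tray: the steel tray, 200 by 220 mm, 22 mm high, floor 3 mm thick, in which three bottles stand; fixed. The origin is the centre of its underside.
- blue_bottle: bystander: bottle of the same shape with blue cap and labels in the tray; origin at the centre of its foot
- red_bottle: bystander: bottle of the same shape with red cap and labels in the tray; origin at the centre of its foot
- nested1: bystander: bottle already home in the nest next clockwise of the loading nest, riding on the dial; origin at its foot
- nested2: bystander: bottle already home in the nest under the capping head, riding on the dial; origin at its foot
- jar: bystander: jar with a blue lid, 60 mm diameter, 75 mm high; origin at its foot
- carton: bystander: upright white carton, 50 by 60 by 130 mm; origin at its foot
Things that resemble listed ones, but are neither listed nor needed, are in the scene too. Leave any green, pink or turquoise look-alike of the part that bears bottle_mid alone.

How it is judged (in metres and radians):
On the way, in this order (a step that is already met when the one before it is completed fails the run):
1. the bottle is fully home in the loading nest (slot over the bar) while the dial still stands at its first click (z of bottle_mid in the frame of nest below 0.0575 m and horizontal distance between bottle_mid and nest below 0.005 m and angle between bottle_mid's own z axis and vertical below 0.09 rad and value of joint dial between -0.12 and 0.12 rad), for 0.2 s.
2. the dial has clicked in one position clockwise with the bottle home (value of joint dial between 1.007 and 1.087 rad and z of bottle_mid in the frame of nest below 0.0575 m), for 0.2 s.
At the end, for the whole second after the job is handed in: the dial rests one click (1.047 rad) clockwise of its start, within 0.04 rad, the bottle stands let go in the loading nest with its foot within 2.5 mm of the nest's floor, centred within 5 mm and upright within 5 degrees, and the two bottles that were in the dial are still home and upright (all of step 2 and velocity of joint dial between -0.05 and 0.05 rad/s and horizontal distance between bottle_mid and nest below 0.005 m and angle between bottle_mid's own z axis and vertical below 0.09 rad and height (world z) of each of nested1, nested2 below 0.079 m and angle between each of nested1, nested2's own z axis and vertical below 0.12 rad); the robot touches nothing.
It fails at once if the bottle is pressed against the machine with more than 30 N (contact force between bottle and machine above 30 N).
It fails at once if the dial is turned well past the one click (more than 0.45 rad beyond it) or more than 0.5 rad the wrong way (value of joint dial above 1.5 rad or value of joint dial below -0.5 rad).
It fails at once if a bystander in the tray or on the bench is moved by more than 30 mm or tipped (distance of any of blue_bottle, red_bottle, jar, carton from where it was at the start of the episode above 0.03 m or angle between any of blue_bottle, red_bottle, carton's own z axis and vertical above 0.5 rad).
It fails at once if a bottle already in the dial is pulled up out of its nest or tipped (height (world z) of any of nested1, nested2 above 0.095 m or angle between any of nested1, nested2's own z axis and vertical above 0.3 rad).
It also fails if it takes over 64 s, if anything falls off the work surface, if the arm or the gripper's body presses on something with over 40 N, if the wrist force passes 120 N, or if a joint passes its speed limit or range.

ROBOT

A 6-joint arm with a two-finger parallel gripper is mounted at the origin on the work surface. World frame = base frame: x ahead of the robot, y to its left, z up, the work surface at z = 0. Lengths are in m, angles in degrees, forces in N, time in s.
With the tool pointing down it reaches from about 0.375 to 0.75 m from the base axis. Payload 9 kg.
Tool frame: the origin (TCP) lies where the fingers leave the gripper's body, on its centre line; the fingertips stand 73 mm ahead of it and the grasp point (between the pads) lies 54 mm ahead of it (robot.tip_reach is the distance from the TCP to the fingertips, in m); z points along the fingers, y is the line along which they close (so a half turn about z gives the same grasp; the last joint's range is limited). The gripper opens to 85 mm and grips with 20 to 120 N. Pads are 22 mm wide; open, the fingers measure 114 mm over their backs; the gripper's body (76 mm by 85 mm) begins 54 mm behind the grasp point. The pads swing forward as they close: fully open they stand 13 mm farther back than shut.
Start: joints at [61.266, 5.964, 5.575, 89.605, 0, 77.527], TCP at [0.168, 0.576, 0.304] pointing down, gripper open.
Joint ranges: [-171.21, 171.21], [-48.23, 106.86], [-62.78, 66.21], [-105.2, 120.99], [-86.42, 89.51], [-180, 180]. Speed limits (degrees/s): [127.2, 127.2, 147.25, 180, 180, 180].

INTERFACE

Orientations are given as [roll, pitch, yaw] about the fixed x, y, z axes, in that order (R = Rz(yaw) Ry(pitch) Rx(roll)).
In Python, from plant import robot gives the robot as it stands. Calls block until the motion is done:
- robot.move_pose(position, orientation): joint-space move of the TCP to a pose.
- robot.line_to(position, vel=0.15, rotation=None, guard=None): straight line of the TCP; rotation=None keeps the orientation; vel is the mean speed in m/s. With guard (N) it stops when the force on the tool has changed by that much, and returns True; else False.
- robot.goto_joints(angles): joint-space move.
- robot.set_gripper(opening): finger opening in m; the grip force is fixed at half the most; returns when the fingers have stopped.
- robot.pause(seconds).
- robot.ik(position, orientation): joint angles nearest the present ones, or None.
- robot.observe(): the state.
- robot.grab_frame(name): name is "scene" or "top" or "wrist"; returns the picture (420x560x3 uint8, blue, green, red); there is no depth.
- robot.get_calibration(name): a dict with "vertical_fov" (degrees; the focal length in pixels is half the picture's height over the tangent of half this angle, whatever the lens; pixels are square), "cx", "cy" (the principal point, pixels), "k1" (the pictures are not rectified: a ray, as slopes to the right and down, at radius r is drawn at 1 + k1 r^2 times it, then the intrinsics apply), "rvec" (rotation vector, rad) and "tvec" (3), from world to camera coordinates, as OpenCV has them. Camera axes: x right, y down, z forward; pixel columns grow to the right and rows downward; lengths in m; the calibration is good to about 2 mm. A picture is of the moment at which its call begins: read the wrist's pose just before it. get_calibration takes no time and is no camera call; for the wrist camera it gives the pose at the moment of the call.
A pose or a line that the arm cannot do raises robot.IKError and nothing moves.
- robot.job_done(): hands the job in; it is judged then, once.
The state is a dict: "time": time; "q": joint angles; "qvel": joint speeds; "joint_torque": joint torques, N m; "tool_pos": TCP position; "tcp_rot": TCP orientation; "ft_force": force on the tool from outside, world axes, zero at the start; "torque": the same for the moment, N m; "gripper_width": finger opening in m; "gripper_force": force on a finger pad.
Only numpy, scipy, OpenCV 4.12 (cv2) and the standard library are available. Lean on these libraries where they do the work, as an engineer would, in place of code of your own. Each camera call takes 0.05 s, during which the arm holds its last target. There are 200 camera calls.

## Working session

There is one attempt and no reset: what is moved stays moved. The work goes in short steps, each a Python script; the robot and the scene stay as the last script left them, time stands still between calls to the robot, and variables do not carry over. Pictures are saved under pics/ and viewed, at most 10 in all, crops included, and the job is handed in when it is done.

```bash
ls; mkdir -p pics; cat > h.py <<'E'
import numpy as np, cv2
from plant import robot
def ray(name,uv,cal=None):
    c=cal or robot.get_calibration(name); f=210/np.tan(np.radians(c["vertical_fov"]/2))
    d=(np.array(uv,float)-[c["cx"],c["cy"]])/f
    rd=np.linalg.norm(d); r=rd
    for _ in range(30): r=rd/(1+c["k1"]*r*r)
    d=d*(r/rd if rd>0 else 1)
    R=cv2.Rodrigues(np.array(c["rvec"],float))[0]; t=np.array(c["tvec"],float).ravel()
    return -R.T@t, R.T@np.array([d[0],d[1],1.])
def onz(name,uv,z,cal=None):
    o,d=ray(name,uv,cal); return o+d*(z-o[2])/d[2]
def proj(name,p,cal=None):
    c=cal or robot.get_calibration(name); f=210/np.tan(np.radians(c["vertical_fov"]/2))
    x=cv2.Rodrigues(np.array(c["rvec"],float))[0]@np.array(p,float)+np.array(c["tvec"],float).ravel()
    s=x[:2]/x[2]; s=s*(1+c["k1"]*(s@s)); return s*f+[c["cx"],c["cy"]]
E
python3 - <<'E'
from h import *
a=[]
for n in ("scene","top","wrist"):
    im=robot.grab_frame(n); cv2.imwrite(f"pics/{n}0.png",im)
    c=robot.get_calibration(n); print(n,c,ray(n,(280,210))[0])
E
```

```text
pics
scene {'vertical_fov': 48.91020562392421, 'cx': 272.53512748248585, 'cy': 202.9181757453525, 'k1': 0.017385831793331825, 'rvec': array([ 2.10407758,  1.31739948, -0.52237897]), 'tvec': array([-0.26088203, -0.28598124,  1.47437963])} [ 1.19779162 -0.26725231  0.9041634 ]
top {'vertical_fov': 43.05761683145623, 'cx': 287.00095395116034, 'cy': 208.544534790336, 'k1': -0.022232563535179294, 'rvec': array([ 2.18776699, -2.12562415,  0.18665402]), 'tvec': array([-0.0047388 ,  0.56372118,  1.32379241])} [0.36332518 0.04378326 1.39151292]
wrist {'vertical_fov': 64.48437041275182, 'cx': 284.7682405451435, 'cy': 209.48888441587368, 'k1': 0.0005212012571717357, 'rvec': array([-2.28727639, -1.71659772, -0.2894389 ]), 'tvec': array([-0.59989375, -0.04140412,  0.38180618])} [0.08487692 0.60018554 0.37408021]
```

View pics/top0.png

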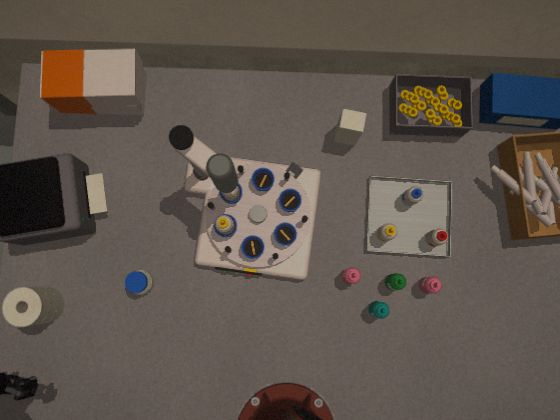

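View pics/scene0.png

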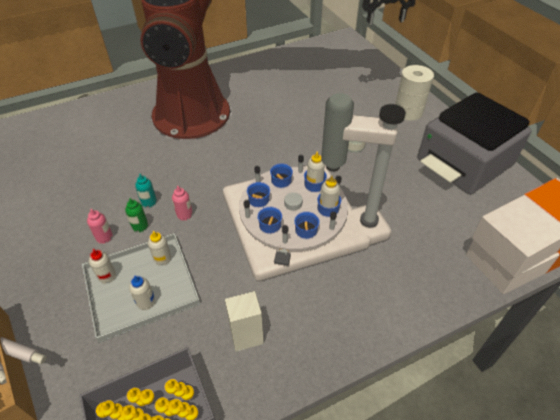

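The top view shows the tray at (409,217). It holds a yellow-capped bottle at (390,232), a blue one at (413,195) and a red one at (438,237). The pink, green and turquoise look-alikes stand outside the tray at (351,275), (397,281), (431,284) and (379,310). Two more yellow bottles sit in the dial at (224,226) and (230,190). The only bottle that is both yellow and in the tray is the one at (390,232). The load mark is at (250,270), with the empty nest at (252,247) above it.

```bash
python3 - <<'E'
from h import *
ims={n:cv2.imread(f"pics/{n}0.png") for n in("top","scene")}
def blobs(n,lo,hi,amin,roi):
    hsv=cv2.cvtColor(ims[n],cv2.COLOR_BGR2HSV); m=cv2.inRange(hsv,lo,hi)
    k=np.zeros_like(m);x0,y0,x1,y1=roi;k[y0:y1,x0:x1]=255;m&=k
    N,l,s,c=cv2.connectedComponentsWithStats(m)
    for i in range(1,N):
        if s[i,4]>=amin: print(n,c[i].round(1),s[i])
print("yellow");blobs("top",(20,110,90),(35,255,255),6,(190,150,460,290));blobs("scene",(20,110,90),(35,255,255),8,(80,140,400,340))
print("blue");blobs("top",(105,120,40),(125,255,255),40,(190,150,330,290))
p=onz("top",(390,231),.1);print(p,onz("top",(252,247),.1),onz("top",(257.5,213.5),.07),onz("scene",(292.5,201),.07))
print(onz("scene",(281,173),.1),onz("scene",(157,235),.105))
a=cv2.resize(ims["top"][170:265,360:460],None,fx=4,fy=4,interpolation=cv2.INTER_CUBIC)
b=cv2.resize(ims["scene"][220:315,80:180],None,fx=4,fy=4,interpolation=cv2.INTER_CUBIC)
cv2.imwrite("pics/c1.png",np.hstack([a,b]))
s=robot.observe();print(s["tool_pos"],s["tcp_rot"]);R=cv2.Rodrigues(robot.get_calibration("wrist")["rvec"])[0];print(R)
E
```

```text
yellow
top [222.7 222.1] [218 217  11  11  93]
top [390.2 230.4] [385 226  11  10  85]
top [249.9 269.8] [243 268  14   5  48]
scene [316.1 157.6] [311 151  11  12  91]
scene [311.1 179.4] [307 176   9   7  36]
scene [330.9 182.2] [326 176  11  12  94]
scene [336.1 203. ] [335 201   3   5   8]
scene [155.1 236.5] [150 231  12  12 104]
scene [159.8 258.2] [154 256  12   5  48]
blue
top [262.1 177.8] [252 168  22  23 160]
top [233.1 196.1] [220 184  22  19  62]
top [289.4 198.7] [279 189  22  23 143]
top [230.1 226.3] [221 214  15  23  54]
top [284.3 232.7] [274 223  22  22 126]
top [251.3 246.5] [241 236  23  23 129]
[ 0.50706684 -0.24128873  0.1       ] [0.45814004 0.09520211 0.1       ] [0.54457119 0.08569111 0.07      ] [0.53489535 0.0885533  0.07      ]
[0.46295495 0.09294659 0.1       ] [ 0.52003917 -0.23860381  0.105     ]
[0.16790039 0.57585256 0.30332529] [-1.79944943e+02 -1.14490919e-02  1.63739795e+02]
[[ 2.79431188e-01  9.60165683e-01 -2.70164282e-04]
 [ 9.06991318e-01 -2.63863818e-01  3.28241731e-01]
 [ 3.15095159e-01 -9.19660136e-02 -9.44593719e-01]]
```

View pics/c1.png

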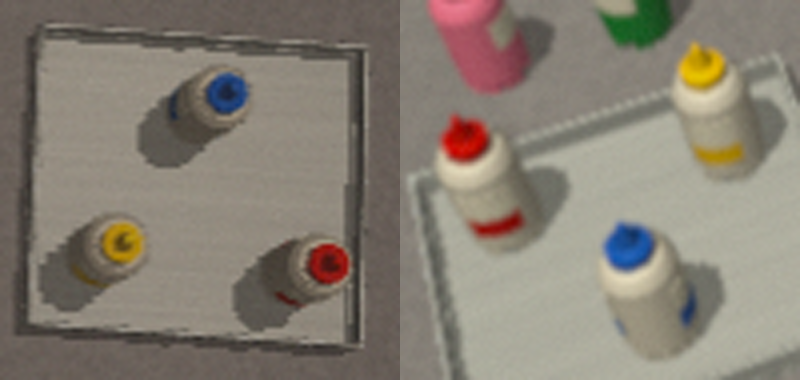

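The enlarged crop shows the yellow bottle in the tray at about (390,231) in the top view and (155,236) in the scene view. One yellow label faces the -x/+y side and the other faces +x. Next I take closer wrist views of the nest and of this bottle.

```bash
python3 - <<'E'
from h import *
import pickle
cal={}
robot.move_pose([.455,.03,.30],[180,0,90]); robot.pause(.2)
cal["m"]=robot.get_calibration("wrist"); cv2.imwrite("pics/m.png",robot.grab_frame("wrist"))
robot.move_pose([.455,-.24,.30],[180,0,180]); robot.pause(.2)
cal["b"]=robot.get_calibration("wrist"); cv2.imwrite("pics/b.png",robot.grab_frame("wrist"))
pickle.dump(cal,open("cal.pkl","wb")); s=robot.observe();print(s["time"],s["q"],s["ft_force"])
for k in cal: print(ray("wrist",(285,209),cal[k]))
E
```

```text
4.6667 [-4.23741297e+01 -9.07195443e+00 -9.61623352e+00  8.94498837e+01
  1.93026217e-03 -4.23868765e+01] [ 0.55537841 -0.13318097 -0.22079441]
(array([0.45331056, 0.11580522, 0.37075693]), array([ 0.00134268, -0.32639622, -0.94523349]))
(array([ 0.36865554, -0.23918211,  0.37080254]), array([ 0.32732751,  0.00159438, -0.944911  ]))
```

View pics/m.png

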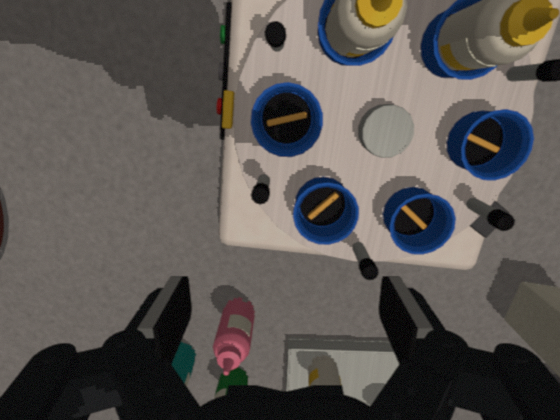

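View pics/b.png

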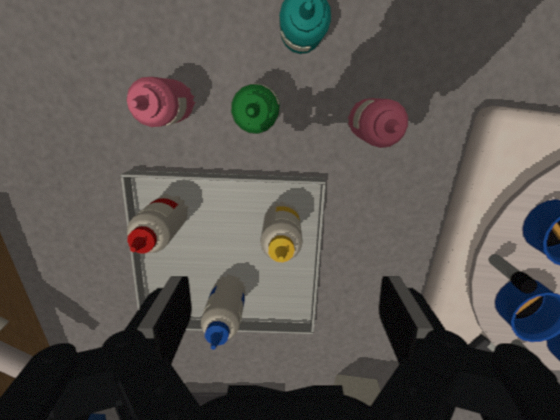

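In picture m, the load nest's rim is centred at about (287,120) with its bar running from (268,124) to (306,115). The yellow mark is at (228,108) and the front post's top at (260,193). In picture b, the bottle's cap is at about (281,248) and its near label at about (288,212).

```bash
cat > meas.py <<'E'
from h import *
import pickle
cal=pickle.load(open("cal.pkl","rb")); B=cv2.imread("pics/b.png"); M=cv2.imread("pics/m.png")
def comps(im,lo,hi,amin,roi):
    m=cv2.inRange(cv2.cvtColor(im,cv2.COLOR_BGR2HSV),lo,hi);k=np.zeros_like(m);x0,y0,x1,y1=roi;k[y0:y1,x0:x1]=255;m&=k
    N,l,s,c=cv2.connectedComponentsWithStats(m)
    return [(c[i],s[i],(l==i).astype(np.uint8)) for i in range(1,N) if s[i,4]>=amin]
# nests
for roi in [(240,75,335,165),(285,172,368,250),(375,180,462,258),(440,100,540,188)]:
    m=sum(k[2] for k in comps(M,(105,110,30),(125,255,255),60,roi))
    pts=cv2.convexHull(cv2.findNonZero(m)).reshape(-1,2)
    for z in (.097,.1,.103):
        P=np.array([onz("wrist",p,z,cal["m"])[:2] for p in pts]).astype(np.float32)
        A=np.c_[2*P,np.ones(len(P))]; x=np.linalg.lstsq(A,(P**2).sum(1),rcond=None)[0]
        r=np.sqrt(x[2]+x[0]**2+x[1]**2); print("nest",z,x[:2].round(4),"r",r.round(4))
# load nest bar
for c,s,m in comps(M,(8,90,60),(32,255,255),40,(245,80,330,160))+comps(M,(20,110,90),(35,255,255),40,(215,85,240,135)):
    q=cv2.boxPoints(cv2.minAreaRect(cv2.findNonZero(m)));W=np.array([onz("wrist",p,.079,cal["m"])[:2] for p in q])
    L=[np.linalg.norm(W[1]-W[0]),np.linalg.norm(W[2]-W[1])]; d=(W[1]-W[0]) if L[0]>L[1] else W[2]-W[1]
    print("bar/mark",c,W.mean(0).round(4),np.round(L,4),np.degrees(np.arctan2(d[1],d[0]))%180)
print("hub",onz("wrist",(387,131),.075,cal["m"]))
for c,s,m in comps(M,(0,0,0),(180,255,40),40,(245,175,290,205))+comps(M,(0,0,0),(180,255,40),40,(260,15,292,50)): print("post top?",c,s,onz("wrist",c,.118,cal["m"]).round(4))
print("bottle")
for c,s,m in comps(B,(20,110,70),(35,255,255),30,(255,190,310,270)):
    print(c,s, [onz("wrist",c,z,cal["b"]).round(4) for z in(.03,.085,.095)])
E
python3 meas.py
```

```text
nest 0.097 [0.4545 0.096 ] r 0.0283
nest 0.1 [0.4545 0.0962] r 0.028
nest 0.103 [0.4545 0.0964] r 0.0277
nest 0.097 [0.4886 0.0185] r 0.0293
nest 0.1 [0.4882 0.0195] r 0.0289
nest 0.103 [0.4878 0.0206] r 0.0286
nest 0.097 [0.5707 0.0105] r 0.0313
nest 0.1 [0.5694 0.0117] r 0.031
nest 0.103 [0.5682 0.0128] r 0.0307
nest 0.097 [0.6203 0.0777] r 0.0323
nest 0.1 [0.6184 0.0781] r 0.0319
nest 0.103 [0.6166 0.0786] r 0.0316
bar/mark [286.53183521 118.4082397 ] [0.4549 0.0962] [0.0343 0.0054] 12.448458817352039
bar/mark [227.72559367 108.98944591] [0.4055 0.1035] [0.0307 0.0084] 83.62272479379266
hub [0.54225361 0.08554026 0.075     ]
post top? [260.33208955 192.62313433] [252 183  17  20 268] [0.4342 0.0422 0.118 ]
post top? [274.96455696  34.15189873] [265  22  20  26 395] [0.4466 0.1542 0.118 ]
bottle
[286.63963964 210.04504505] [276 206  23  13 111] [array([ 0.4879, -0.2368,  0.03  ]), array([ 0.4687, -0.2372,  0.085 ]), array([ 0.4652, -0.2373,  0.095 ])]
[280.9237435  248.42461005] [268 235  27  28 577] [array([ 0.5339, -0.2432,  0.03  ]), array([ 0.5072, -0.2425,  0.085 ]), array([ 0.5023, -0.2424,  0.095 ])]
```

```bash
cat >> meas.py <<'E'
print("----")
T=cv2.imread("pics/top0.png");S=cv2.imread("pics/scene0.png")
rays=[ray("top",(390.2,230.4)),ray("scene",(155.1,236.5)),ray("wrist",(280.9,248.4),cal["b"])]
def tri(rs):
    A=np.zeros((3,3));b=np.zeros(3)
    for o,d in rs:
        d=d/np.linalg.norm(d);P=np.eye(3)-np.outer(d,d);A+=P;b+=P@o
    x=np.linalg.solve(A,b); return x,[np.linalg.norm(np.cross(x-o,d/np.linalg.norm(d))).round(4) for o,d in rs]
print(tri(rays),tri([rays[0],rays[2]]),tri(rays[1:]))
# label azimuth: rays onto r=21mm cylinder
def label(im,name,c,roi,ax):
    for ce,s,m in comps(im,(18,100,60),(36,255,255),25,roi):
        az=[];zz=[]
        for x,y in cv2.findNonZero(m).reshape(-1,2):
            o,d=ray(name,(x,y),c);e=o[:2]-ax;a=d[:2]@d[:2];b=e@d[:2];q=b*b-a*(e@e-.021**2)
            if q<0: continue
            t=(-b-np.sqrt(q))/a;p=o+t*d;az.append(np.degrees(np.arctan2(p[1]-ax[1],p[0]-ax[0]))%360);zz.append(p[2])
        az=np.unwrap(az,period=360)
        print(name,ce,"az",np.percentile(az,[2,50,98]).round(1),"mid",np.mean(np.percentile(az,[2,98])),"z",np.percentile(zz,[3,97]).round(4),len(az))
for ax in ([.505,-.2422],[.508,-.2422],[.505,-.240]):
    ax=np.array(ax)
    label(B,"wrist",cal["b"],(262,200,308,224),ax); label(S,"scene",robot.get_calibration("scene"),(148,250,172,266),ax)
# white body silhouette in picture b
h=cv2.cvtColor(B,cv2.COLOR_BGR2HSV)
for y in range(206,262,6): print(y,h[y,254:308:3,:].tolist()[0:0],[int(v) for v in h[y,254:310:3,1]])
E
python3 meas.py | sed -n '/----/,$p'
```

```text
----
(array([ 0.5079783 , -0.24332755,  0.08739909]), [np.float64(0.0023), np.float64(0.0006), np.float64(0.0019)]) (array([ 0.50966407, -0.244116  ,  0.08207442]), [np.float64(0.0018), np.float64(0.0018)]) (array([ 0.50649868, -0.24273938,  0.08637174]), [np.float64(0.0002), np.float64(0.0002)])
wrist [287.1322314  210.23966942] az [123.8 164.1 196.5] mid 160.1666214284159 z [0.0269 0.0436] 121
scene [159.61818182 258.21818182] az [-67.1 -21.3  13.6] mid -26.750901277871208 z [0.0183 0.0353] 55
wrist [287.1322314  210.23966942] az [121.6 163.9 197.2] mid 159.4357646091802 z [0.0178 0.0347] 121
scene [159.61818182 258.21818182] az [-67.3 -21.5  13.2] mid -27.026988431791565 z [0.0222 0.0391] 55
wrist [287.1322314  210.23966942] az [134.8 170.3 203.1] mid 168.97728640599752 z [0.0264 0.0484] 121
scene [159.61818182 258.21818182] az [-74.3 -25.9   7.5] mid -33.3896868785563 z [0.0159 0.035 ] 53
206 [] [22, 22, 20, 22, 19, 21, 36, 57, 123, 139, 136, 77, 42, 35, 22, 22, 22, 20, 25]
212 [] [21, 21, 23, 21, 29, 41, 43, 46, 48, 42, 45, 60, 144, 226, 127, 14, 20, 23, 22]
218 [] [17, 22, 21, 25, 40, 44, 38, 40, 46, 42, 43, 41, 45, 47, 60, 95, 20, 15, 21]
224 [] [22, 19, 19, 27, 44, 40, 41, 42, 45, 44, 39, 43, 44, 47, 38, 39, 20, 21, 18]
230 [] [19, 21, 22, 37, 43, 42, 42, 43, 42, 39, 42, 42, 44, 39, 41, 44, 21, 20, 23]
236 [] [22, 22, 26, 43, 44, 40, 42, 108, 200, 215, 184, 88, 43, 42, 42, 39, 23, 20, 22]
242 [] [21, 21, 32, 43, 41, 72, 191, 191, 191, 190, 194, 196, 201, 84, 42, 42, 33, 22, 22]
248 [] [19, 21, 21, 43, 40, 180, 191, 192, 206, 203, 206, 200, 196, 190, 40, 39, 21, 21, 19]
254 [] [19, 21, 21, 19, 35, 155, 197, 198, 200, 220, 204, 201, 198, 117, 35, 22, 21, 23, 22]
260 [] [21, 21, 21, 21, 23, 23, 36, 161, 198, 196, 193, 153, 30, 17, 19, 21, 21, 19, 21]
```

```bash
python3 - <<'E'
from h import *
import pickle
cal=pickle.load(open("cal.pkl","rb"))
a=np.radians(157)
robot.move_pose([.508+.035*np.cos(a),-.243+.035*np.sin(a),.235],[180,0,157]); robot.pause(.2)
cal["c"]=robot.get_calibration("wrist"); im=robot.grab_frame("wrist"); cv2.imwrite("pics/cl.png",im)
pickle.dump(cal,open("cal.pkl","wb"))
for p in ([.508,-.243,.09],[.508,-.243,.003]): print(proj("wrist",p,cal["c"]))
print(robot.observe()["time"],robot.tip_reach,robot.ik([.507,-.2425,.113],[180,0,67]),robot.ik([.4547,.0964,.2],[180,0,102]))
E
```

```text
[285.33903829 267.41995414]
[285.19802209 223.61480376]
5.4167 0.0726 [-38.8944149    2.62889743 -17.92295503  69.44814754   0.
  74.1055851 ] [ -4.22021237 -17.95796472 -27.62412865  80.33383606   0.
  73.77978763]
```

View pics/cl.png

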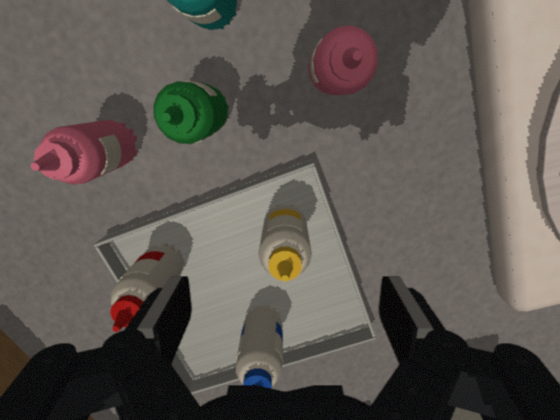

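Picture cl shows the bottle upright with its cap at (286,263), where I predicted it. The label at (286,213) is centred on the body, so the slot lies near azimuth 157°. I grasp the bottle along the slot.

```bash
sed -i '/^print("bottle")/,$!b' meas.py; python3 - <<'E'
from h import *
import pickle
cal=pickle.load(open("cal.pkl","rb"))["c"]; im=cv2.imread("pics/cl.png")
m=cv2.inRange(cv2.cvtColor(im,cv2.COLOR_BGR2HSV),(18,100,60),(36,255,255))
m[:200]=0;m[285:]=0;m[:,:255]=0;m[:,315:]=0
N,l,s,c=cv2.connectedComponentsWithStats(m)
lab=[i for i in range(1,N) if s[i,4]>30]; lab=min(lab,key=lambda i:c[i][1]); cap=max(range(1,N),key=lambda i:s[i,4])
p=onz("wrist",c[cap],.089,cal); print("cap",c[cap],p)
ax=(p[:2]+[.508,-.243])/2; az=[]
for uv in cv2.findNonZero((l==lab).astype(np.uint8)).reshape(-1,2):
    o,d=ray("wrist",uv,cal);e=o[:2]-ax;a=d[:2]@d[:2];b=e@d[:2];q=b*b-a*(e@e-.021**2)
    if q>0:
        P=o+d*(-b-np.sqrt(q))/a; az.append(np.degrees(np.arctan2(P[1]-ax[1],P[0]-ax[0]))%360)
A=np.percentile(az,[2,98]).mean(); print("az",np.percentile(az,[2,50,98]),A,ax)
slot=np.clip(A,149,166); yaw=slot-90
open("slot.txt","w").write(str(slot))
robot.set_gripper(.07)
robot.move_pose([ax[0],ax[1],.19],[180,0,yaw])
print("touch",robot.line_to([ax[0],ax[1],.113],vel=.1,guard=6))
robot.set_gripper(.02); st=robot.observe(); print(st["time"],st["tool_pos"],st["gripper_width"],st["gripper_force"],st["ft_force"])
robot.line_to([ax[0],ax[1],.28],vel=.15)
st=robot.observe(); print(st["time"],st["gripper_width"],st["gripper_force"],st["ft_force"])
E
```

```text
cap [284.66772152 263.42616034] [ 0.50526746 -0.24238229  0.089     ]
az [118.25592101 159.39517331 198.81477507] 158.53534803814966 [ 0.50663373 -0.24269115]
touch False
8.4 [ 0.50708246 -0.24305329  0.11397675] 0.04056727546757403 60.57978272438049 [-0.34064195  0.51366759  5.51285986]
9.6667 0.040717312439857004 60.49852967262268 [ 0.31647431 -0.21300951 -1.08656989]
```

```bash
python3 - <<'E'
from h import *
n=[.4547,.0965]; yaw=192.45-90; off=.111
robot.move_pose([*n,.26],[180,0,yaw])
robot.pause(.2); f0=robot.observe()["ft_force"]
robot.line_to([*n,.106+off],vel=.1)
hit=robot.line_to([*n,.060+off],vel=.02,guard=2.5)
s=robot.observe(); print(hit,s["time"],s["tool_pos"],s["tool_pos"][2]-off,s["tcp_rot"],s["ft_force"]-f0,s["torque"],s["gripper_width"])
E
```

```text
True 13.2833 [0.45485939 0.0963533  0.18306916] 0.07206916187731906 [1.79986393e+02 2.38542986e-02 1.02443636e+02] [0.236402   0.15602006 4.19051441] [-0.05300636 -0.21642967 -0.05009429] 0.04096515065163817
```

```bash
python3 - <<'E'
from h import *
n=[.4547,.0965]; yaw=102.45
z=robot.observe()["tool_pos"][2]
for dy in (0,4,8,0,-4,-8,0):
    robot.line_to([*n,z],vel=.02,rotation=[180,0,yaw+dy]) if dy or True else 0
    s=robot.observe(); print(dy,round(s["time"],2),s["tool_pos"].round(4),s["tcp_rot"][2].round(1),s["ft_force"].round(2),s["torque"].round(3))
cv2.imwrite("pics/s2.png",cv2.resize(robot.grab_frame("scene")[110:260,210:410],None,fx=4,fy=4,interpolation=cv2.INTER_CUBIC))
E
```

```text
0 13.53 [0.4549 0.0964 0.1833] 102.4 [ 2.22 -0.86  2.59] [-0.292 -0.293  0.019]
4 13.78 [0.4549 0.0963 0.1832] 106.4 [ 2.24 -2.59  2.86] [-0.523 -0.315 -0.041]
8 14.03 [0.4548 0.096  0.1832] 110.3 [ 2.08 -4.43  2.9 ] [-1.146 -0.217 -0.028]
0 14.32 [0.4548 0.0964 0.1832] 102.6 [ 1.87 -3.03  3.02] [-0.667 -0.256 -0.018]
-4 14.57 [0.455  0.0962 0.1832] 98.6 [ 2.04 -4.86  3.18] [-0.991 -0.466  0.041]
-8 14.82 [0.455  0.0962 0.1832] 94.6 [ 2.36 -3.99  2.47] [-1.108 -0.568 -0.01 ]
0 15.12 [0.4548 0.0965 0.1831] 102.4 [ 1.93 -3.44  4.18] [-0.782 -0.356  0.022]
```

View pics/s2.png

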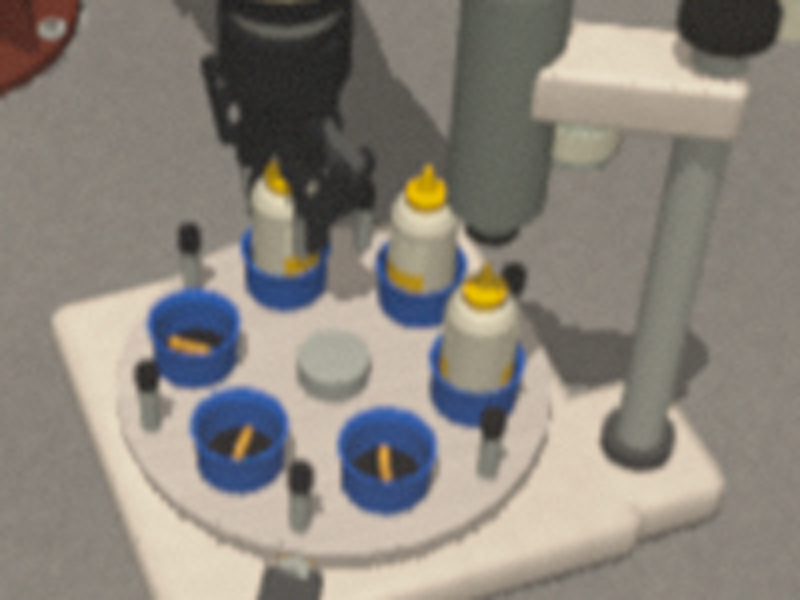

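```bash
python3 - <<'E'
from h import *
im=robot.grab_frame("scene"); cv2.imwrite("pics/s3.png",im)
m=cv2.inRange(cv2.cvtColor(im,cv2.COLOR_BGR2HSV),(20,110,80),(35,255,255))
N,l,s,c=cv2.connectedComponentsWithStats(m)
for i in range(1,N):
    if s[i,4]>8 and 250<c[i][0]<360 and 130<c[i][1]<220: print(c[i].round(1),s[i])
for ax,uv in(((.4548,.0965),(279.2,151.5)),((.5052,.165),(317,152.5)),((.59,.156),(331.8,177))):
    o,d=ray("scene",uv); t=((np.array(ax)-o[:2])@d[:2])/(d[:2]@d[:2]); print((o+t*d).round(4))
# nested caps: expected pixel of tip vs foot height for z0
for ax in((.4548,.0965),(.5052,.165),(.59,.156)):
    print([proj("scene",[*ax,z0+.105]).round(1).tolist() for z0 in(.066,.072,.0785)])
print(robot.observe()["q"][5],robot.observe()["joint_torque"][5])
E
```

```text
[278.7 154.4] [276 150   7   9  41]
[316.1 157.4] [311 151  11  12  95]
[284.2 175.5] [281 173   8   6  27]
[311.1 179.4] [307 176   9   7  35]
[330.9 182.2] [326 176  11  12  96]
[0.4532 0.0931 0.1632]
[0.5059 0.1662 0.173 ]
[0.5905 0.1567 0.1717]
[[280.8, 149.0], [280.7, 147.1], [280.7, 145.0]]
[[316.4, 153.1], [316.5, 151.2], [316.7, 149.1]]
[[331.4, 177.2], [331.6, 175.3], [331.8, 173.2]]
73.46430733941273 0.0044574397907126695
```

```bash
python3 - <<'E'
from h import *
n=[.4547,.0965]; yaw=102.45
z=robot.observe()["tool_pos"][2]-.0005
for dy in (6,12,16,8,0,-8,-14,-18,-10,0):
    robot.line_to([*n,z],vel=.02,rotation=[180,0,yaw+dy])
    s=robot.observe(); print(dy,round(s["time"],2),s["tool_pos"].round(4),s["tcp_rot"][2].round(1),s["ft_force"].round(2),s["torque"].round(3),s["joint_torque"][5].round(3))
E
```

```text
6 15.47 [0.4547 0.0961 0.1827] 108.4 [ 0.58 -5.26  5.28] [-1.315 -0.162 -0.039] -0.387
12 15.73 [0.4547 0.096  0.1827] 114.4 [ 1.54 -7.17  4.15] [-1.611 -0.156 -0.062] -0.403
16 15.98 [0.4547 0.0959 0.1828] 118.3 [ 0.85 -7.01  4.23] [-1.653 -0.1   -0.105] -0.317
8 16.27 [0.4547 0.0964 0.1827] 110.6 [ 0.75 -3.36  5.09] [-0.869 -0.238 -0.023] 0.574
0 16.57 [0.455  0.0963 0.1828] 102.6 [ 2.53 -4.74  4.94] [-1.234 -0.549  0.04 ] 0.388
-8 16.86 [0.455  0.0963 0.1829] 94.6 [ 2.26 -4.42  4.38] [-1.081 -0.598  0.084] 0.386
-14 17.12 [0.455  0.0963 0.1828] 88.6 [ 3.54 -4.58  4.66] [-1.118 -0.662  0.058] 0.403
-18 17.37 [0.455  0.0963 0.1828] 84.6 [ 2.22 -4.79  4.95] [-1.099 -0.51   0.044] 0.305
-10 17.66 [0.4548 0.0965 0.1828] 92.4 [ 1.6  -3.39  5.68] [-0.783 -0.41   0.047] -0.528
0 17.98 [0.4547 0.0961 0.1827] 102.3 [ 0.59 -5.44  4.92] [-1.359 -0.308 -0.005] -0.304
```

```bash
python3 - <<'E'
from h import *
n=[.4547,.0965]
robot.set_gripper(.064); robot.line_to([*n,.30],vel=.2)
# view from the robot side, low and oblique
robot.move_pose([.40,.10,.26],[180,0,180]); robot.pause(.15)
c=robot.get_calibration("wrist"); im=robot.grab_frame("wrist"); sc=robot.grab_frame("scene")
import pickle; pickle.dump(c,open("c5.pkl","wb")); cv2.imwrite("pics/w5.png",im); cv2.imwrite("pics/s5.png",sc)
m=cv2.inRange(cv2.cvtColor(sc,cv2.COLOR_BGR2HSV),(20,110,80),(35,255,255))
N,l,s,cc=cv2.connectedComponentsWithStats(m)
for i in range(1,N):
    if s[i,4]>8 and 250<cc[i][0]<360 and 130<cc[i][1]<220: print(cc[i].round(1),s[i])
for ax in((.4548,.0965),(.5052,.165),(.59,.156)):
    print([proj("scene",[*ax,z0+.09]).round(1).tolist() for z0 in(.066,.072,.0785)],[proj("wrist",[*ax,z0+.105],c).round(1).tolist() for z0 in(.066,.072,.0785)])
print(robot.observe()["time"])
E
```

```text
[280.7 153.1] [276 147  11  12  89]
[316.1 157.6] [311 151  11  12  91]
[284.1 175.1] [280 172   9   7  36]
[311.1 179.4] [307 176   9   7  36]
[330.9 182.2] [326 176  11  12  96]
[336. 203.] [335 201   3   5   9]
[[280.8, 153.7], [280.8, 151.9], [280.8, 149.8]] [[277.7, 346.0], [277.5, 353.5], [277.3, 362.1]]
[[316.0, 157.8], [316.2, 155.9], [316.3, 153.9]] [[385.0, 409.6], [387.7, 418.2], [390.9, 428.0]]
[[330.9, 181.9], [331.1, 180.0], [331.3, 178.0]] [[361.1, 496.9], [362.9, 506.6], [365.0, 517.7]]
20.5417
```

View pics/w5.png

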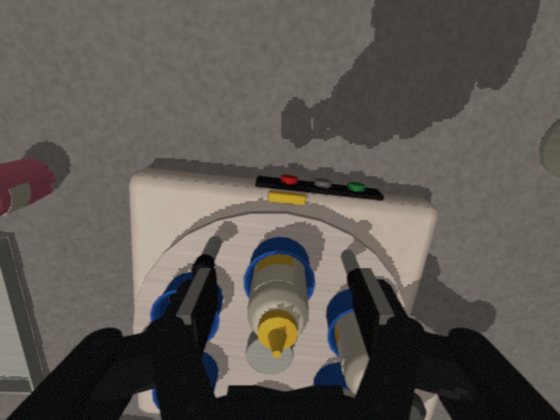

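Picture w5 shows the bottle upright in the loading nest, with its cap tip at (277,353) and its label at the rim. Three things say it is home:
- **Contact height:** the foot touched at 0.072 m.
- **Cap height:** in the scene view it matches the nested bottles within about 2 mm, where standing on the bar would add 6.5 mm.
- **Turning:** an 18° sweep either way gave no drop.

Next I turn the dial, straddling the front post with the fingers.

```bash
cat > turn.py <<'E'
from h import *
A=np.array([.5394,.0872]);r=.115;a0=np.radians(203.4);Z=.179
def pose(d): 
    a=a0-d; return [A[0]+r*np.cos(a),A[1]+r*np.sin(a)],[180,0,np.degrees(a)]
E
python3 - <<'E'
from turn import *
robot.set_gripper(.034); w=robot.observe()["gripper_width"]
p,o=pose(0); robot.move_pose([*p,.24],o)
hit=robot.line_to([*p,Z],vel=.08,guard=5)
s=robot.observe(); print(hit,s["time"],w,s["tool_pos"],s["ft_force"])
if not hit:
    lag=(w/2-.0075)/r; end=1.047+lag-.012
    for i,d in enumerate(np.arange(.09,end+.08,.09)):
        d=min(d,end); p,o=pose(d); robot.line_to([*p,Z],vel=.05 if d<.8 else .03,rotation=o)
        f=robot.observe()["ft_force"]; t=np.array([-np.sin(a0-d),np.cos(a0-d),0]); print(round(d,3),"ft tang",round(float(f@t),1),"rad/z",f.round(1))
    robot.pause(.2); p,o=pose(1.047); robot.line_to([*p,Z],vel=.05,rotation=o)
    s=robot.observe(); print(s["time"],s["ft_force"])
    sc=robot.grab_frame("scene"); cv2.imwrite("pics/s6.png",sc)
E
```

```text
False 22.4333 0.034118488783389314 [0.4341157  0.04145775 0.17946237] [-0.04547733  0.17309631 -0.00627009]
0.09 ft tang -0.1 rad/z [ 0.2  0.2 -0.2]
0.18 ft tang 0.3 rad/z [ 0.9 -0.  -0.8]
0.27 ft tang 0.7 rad/z [-0.3 -0.7 -0.9]
0.36 ft tang -0.0 rad/z [0.5 0.  0.2]
0.45 ft tang 0.6 rad/z [-0.5 -0.6 -0.6]
0.54 ft tang 0.6 rad/z [ 0.9 -0.7 -0.9]
0.63 ft tang 0.1 rad/z [-0.3 -0.  -0.4]
0.72 ft tang -0.1 rad/z [ 0.7 -0.1  0.8]
0.81 ft tang -0.4 rad/z [-0.3  0.5 -0.5]
0.9 ft tang 0.0 rad/z [ 0.3 -0.2  0.1]
0.99 ft tang 0.0 rad/z [ 0.4 -0.3 -0.1]
1.08 ft tang 0.6 rad/z [-0.5 -0.4 -0.5]
1.118 ft tang -0.2 rad/z [-0.1  0.3 -0. ]
28.0833 [ 1.18569925 -0.18733     0.02055951]
```

```bash
python3 - <<'E'
from turn import *
p,o=pose(1.047); robot.line_to([*p,.27],vel=.15); robot.move_pose([.40,.02,.27],[180,0,180]); robot.pause(.1)
sc=robot.grab_frame("scene"); cv2.imwrite("pics/s7.png",cv2.resize(sc[110:260,210:410],None,fx=4,fy=4,interpolation=cv2.INTER_CUBIC)); cv2.imwrite("pics/s7full.png",sc)
m=cv2.inRange(cv2.cvtColor(sc,cv2.COLOR_BGR2HSV),(20,110,80),(35,255,255))
N,l,s,cc=cv2.connectedComponentsWithStats(m)
for i in range(1,N):
    if s[i,4]>8 and 250<cc[i][0]<390 and 120<cc[i][1]<230: print(cc[i].round(1),s[i])
print(robot.observe()["time"])
E
```

```text
[316.5 157.3] [312 151  10  12  91]
[312.8 179.7] [308 176  11   7  44]
[331.  182.1] [326 176  11  12  94]
[307.5 203.7] [302 197  12  13 105]
[309.  226.7] [304 223  11   7  43]
29.9667
```

View pics/s7.png

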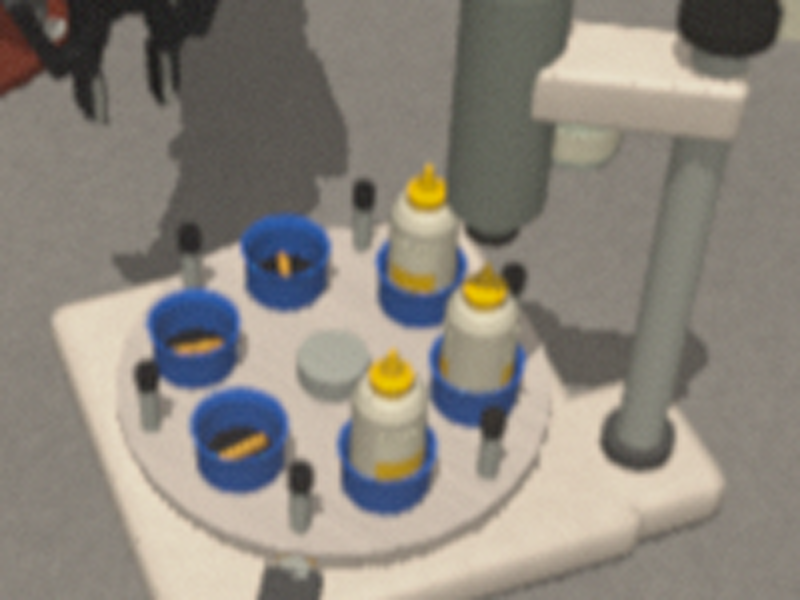

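Picture s7 shows the dial one click on, with every nest and post at an indexed position. The loaded bottle's cap is at (316.5,157.3). The home bottle that stood there at the start had its cap at (316.1,157.6), so this one is home too. The gripper is clear.

```bash
python3 -c "
from h import *
print(robot.job_done(), robot.observe()['time'])"
```

```text
the job is handed in; nothing more can be done
the job is handed in; nothing more can be done
```

I handed the job in at about 30 s on the robot's clock: the camera showed the yellow bottle home in its nest and let go, the dial one click clockwise and the gripper clear, but no verdict was reported.

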